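# Brace a jar of nuts in the caddy and open its tight twist-off cap

### The job

Set the square jar of hazelnuts upright in the empty pocket of the wooden caddy, right down on the rubber pad so that the pocket's walls brace it against turning, without letting go of it in the air. Then unscrew its tight red cap anticlockwise, about a quarter turn, until the threads are free, and lift it off with the jar staying in the pocket, leaving the two pots and the pepper mill alone. Finish while holding the cap in the gripper, still and level, just above the open mouth: do not put it down or let go of it.

Things in the scene. Friction and masses are not known exactly. Their poses are not given: they have to be found in the camera images.
- jar_mid (a point): centre of the storage jar, 52 mm above its underside: loose clear glass jar full of brown hazelnuts, square body 68 x 68 mm, 104 mm high to the rim, 0.35 to 0.6 kg, starts standing on the worktop. x and y axes square to its flat sides, z up the jar. Its shoulder slopes in from 78 to 86 mm above the underside. It can be carried by its closed cap
- jar_mouth (a point): centre of the jar's rim, 104 mm above its underside (axes as the jar's). The round neck below it, 52 mm across, carries three thread ramps, each 45 degrees long, 120 degrees apart; the cap's three lugs hold under them. Without bracing the jar turns along with the cap; if the cap is pulled while its lugs still hold, the jar comes along
- cap_mid (a point): centre of the red metal twist-off cap (white disc on top), 65 mm across, 15 mm high, 30 g, z up, loose once unscrewed. Tight at the start (0.3 to 0.6 N m to start), then 100 mm above the jar's underside, its lower edge at 92 mm, its top at 107 mm. Turned anticlockwise (from above) by 45 to 100 degrees relative to the jar it lifts straight off; turned farther, the lugs catch again
- pocket (a point): centre of the top of the black rubber pad (72 x 72 x 2 mm) that lies in the one empty pocket of the caddy; 12 mm above the worktop, z up, x and y axes along the pocket's walls. The jar's underside belongs here. The pocket measures 75 x 75 mm inside, so the jar can still turn some 6 degrees either way. The pad may lie in any of the three pockets
- caddy: low beech caddy, 95 x 265 mm, screwed to the worktop, three square pockets in a row along its y axis, 85 mm apart; origin at the centre of its underside, z up. Its walls are 10 mm thick, straight up to 42 mm above the worktop with a bevelled ridge up to 47 mm
- pot_white: white ceramic pot with cork lid in a pocket of the caddy, 68 mm across, 60 mm high, loose; origin at the centre of its underside, z up; a bystander
- pot_blue: blue ceramic pot of the same size in another pocket of the caddy, loose; origin at the centre of its underside, z up; a bystander
- pepper_mill: dark wooden pepper mill standing on the worktop, 54 mm across, 138 mm high, loose; origin at the centre of its underside, z up; a bystander
Not all that is in view belongs to the job. What is meant by the part that bears cap_mid is not turquoise, and is the larger of those in its own colour.

How it is judged:
By the outcome, as a careful person would: the job done as asked, in the order asked, and still so for the second after the job is handed in, while the arm keeps its last pose, push and grip.
It also fails if it takes over 40 s, if anything falls off the work surface, if the arm or the gripper's body presses on something with over 40 N, if the wrist force passes 120 N, or if a joint passes its speed limit or range.

### The arm

A 6-joint arm with a two-finger parallel gripper is mounted at the origin on the work surface. World frame = base frame: x ahead of the robot, y to its left, z up, the work surface at z = 0. Lengths are in m, angles in rad, forces in N, time in s.
With the tool pointing down it reaches from about 0.35 to 0.975 m from the base axis. Payload 4.9 kg.
Tool frame: the origin (TCP) lies at the very end of the fingers, on their centre line; the grasp point (between the pads) lies 19 mm behind it; z points along the fingers, y is the line along which they close (so a half turn about z gives the same grasp; the last joint's range is limited). The gripper opens to 85 mm and grips with 20 to 120 N. Pads are 22 mm wide; open, the fingers measure 114 mm over their backs; the gripper's body (76 mm by 85 mm) begins 54 mm behind the grasp point. The pads swing forward as they close: fully open they stand 13 mm farther back than shut.
Start: joints at [1.013, 0.053, 1.613, -0, 1.476, -0.119], TCP at [0.266, 0.566, 0.231] pointing down, gripper open.
Joint ranges: [-3.01, 3.01], [-1.01, 2.22], [0.06, 2.58], [-1.02, 4.17], [0.09, 2.62], [-3.14, 3.14]. Speed limits (rad/s): [2.57, 2.57, 3.14, 3.14, 3.14, 3.14].

### API

Orientations are given as a unit quaternion [w, x, y, z].
In Python, from plant import manip gives the robot as it stands.
- The arm moves only by the tool move_arm, never from a script. Its argument "plan" is a list that holds one entry, the list of rows, each a list of 7 numbers: the shift along the tool's x, y, z as a fraction of full scale, then the turn, a rotation vector about the tool's x, y, z as a fraction of full scale, then the closure, from 0 (fully open) to 1 (shut). In form: [[[dx, dy, dz, wx, wy, wz, fingers], ...]]. A call has exactly 10 rows; each row shifts and turns the commanded pose from where the row before left it, along the tool's axes as they then stand; what a row does not reach is not made up. Full scale, the value 1, is 0.12 m for a shift and 0.15 rad for a turn. A row lasts 1/8 s, in which the tool goes at most 62.5 mm and 10.7 degrees, less where a joint would pass 70% of its speed; a pose out of reach is approached as far as the arm can. A call with a number of a shift or a turn outside -1 to 1 is refused whole. A call with a gripper value outside its range is refused whole. The fingers move at their own pace and stop on an object; the grip force is fixed at half the most. Time passes only in rows, so rows that do not move let the fingers close, or fill a call up. It gives the time, the measured TCP pose, the force, the opening and the grip force at its end, in the units of the state.
- manip.state(): the state, without advancing time (a new reading comes with each control period).
- manip.grab_frame(name): name is "scene" or "top" or "wrist"; returns a dict with "pixels" (480x640x3 uint8, blue, green, red), "depth" (480x640 float32, m along the optical axis (not along the pixel's ray), 0 where there is no reading), "vfov" (degrees; the focal length in pixels is half the picture's height over the tangent of half this angle, whatever the lens; pixels are square), "cx", "cy" (the principal point, pixels), "dist_coeffs" ([k1, k2, p1, p2, k3] as OpenCV has them; the pictures are not rectified), "view" (4x4, takes a point from world to camera coordinates). Camera axes: x right, y down, z forward; pixel columns grow to the right and rows downward; lengths in m; the calibration is good to about 2 mm. A picture is of the moment at which its call begins.
- manip.job_done(): hands the job in; it is judged then, once.
The state is a dict: "time": time; "joint_pos": joint angles; "joint_vel": joint speeds; "joint_efforts": joint torques, N m; "tool_pos": TCP position; "tool_rot": TCP orientation; "contact_force": force on the tool from outside, world axes, zero at the start; "ft_torque": the same for the moment, N m; "gripper_width": opening from 0.0 (shut) to 1.0 (fully open); "grasp_force": force on a finger pad.
Only numpy, scipy, OpenCV 4.12 (cv2) and the standard library are available. Lean on these libraries where they do the work, as an engineer would, in place of code of your own. Each camera call takes 0.05 s, during which the arm holds its last target. There are 200 camera calls.

## Working session

There is one attempt and no reset: what is moved stays moved. The work goes in short steps, Python scripts to look and compute and a tool call to move; the robot and the scene stay as the last step left them, time stands still between calls to the robot, and variables do not carry over. Pictures are saved under pics/ and viewed, at most 10 in all, crops included, and the job is handed in when it is done.

Besides the shell and the picture viewer there is one more tool, called after "Emit:" as a command line: name --argument value ..., lists and objects as JSON in quotes. move_arm: Moves the arm, as the interface text tells. Its arguments: {"type":"object","properties":{"plan":{"type":"array"}},"required":["plan"]}

```bash
mkdir -p pics; cat > h.py <<'E'
import numpy as np, cv2
from plant import manip
def cam(n):
    f=manip.grab_frame(n); fl=240/np.tan(np.radians(f["vfov"])/2)
    f["K"]=np.array([[fl,0,f["cx"]],[0,fl,f["cy"]],[0,0,1.]]); f["D"]=np.array(f["dist_coeffs"],float)
    f["V"]=np.array(f["view"]); return f
def plane(f,uv,z):
    p=cv2.undistortPoints(np.array(uv,float).reshape(-1,1,2),f["K"],f["D"]).reshape(-1,2)
    R,t=f["V"][:3,:3],f["V"][:3,3]; c=-R.T@t
    d=np.c_[p,np.ones(len(p))]@R
    return c+d*((z-c[2])/d[:,2])[:,None]
def deproj(f,uv):
    uv=np.array(uv,float).reshape(-1,2)
    p=cv2.undistortPoints(uv.reshape(-1,1,2),f["K"],f["D"]).reshape(-1,2)
    z=f["depth"][uv[:,1].astype(int),uv[:,0].astype(int)]
    R,t=f["V"][:3,:3],f["V"][:3,3]
    return (np.c_[p,np.ones(len(p))]*z[:,None]-t)@R
E
python3 - <<'E'
from h import *
s=cam("scene");t=cam("top")
np.savez("top0.npz",**{k:t[k] for k in("pixels","depth","K","D","V")})
np.savez("scene0.npz",**{k:s[k] for k in("pixels","depth","K","D","V")})
cv2.imwrite("pics/s0.png",s["pixels"]);cv2.imwrite("pics/t0.png",t["pixels"])
print(manip.state())
E
```

```text
{'time': 0.1, 'joint_pos': array([ 1.01301560e+00,  5.32838392e-02,  1.61414362e+00, -1.07409581e-06,
        1.47602148e+00, -1.19004477e-01]), 'joint_vel': array([ 0.00017106, -0.00205589, -0.0033801 , -0.00065624, -0.00069541,
        0.0005463 ]), 'joint_efforts': array([-1.43379766e-04, -3.94909573e+01, -3.71361458e+01, -1.37648449e-04,
        3.93910901e-03, -1.77776838e-05]), 'tool_pos': array([0.2652219 , 0.56531231, 0.23019812]), 'tool_rot': array([-3.07612890e-04,  2.17632313e-01,  9.76030386e-01, -8.75685979e-04]), 'contact_force': array([ 0.26423456, -0.16539498,  0.39707014]), 'ft_torque': array([-0.04263583,  0.00121892, -0.00648169]), 'grasp_force': 0.0, 'gripper_width': 0.9983224021008217}
```

View pics/t0.png

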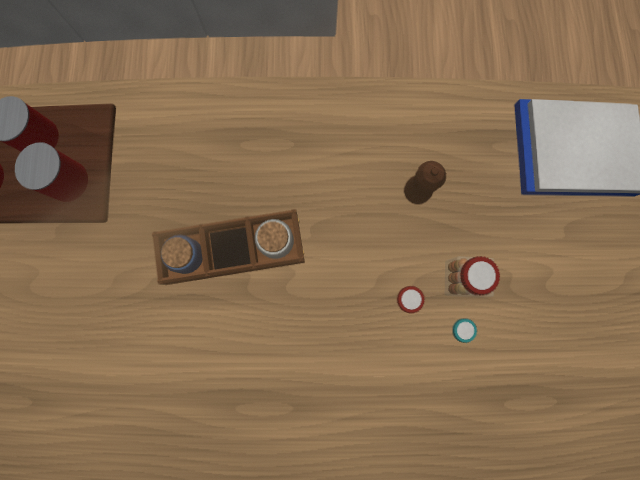

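View pics/s0.png

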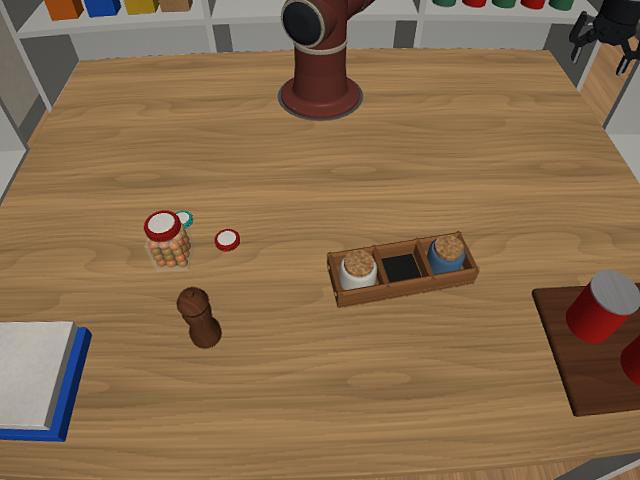

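The top view shows the jar's cap at (480,276), a smaller red lid at (411,299), a turquoise lid at (465,330) and the mill at (431,175). The caddy is at (228,247), with the empty middle pocket and its black pad at (230,247). The scene view agrees.

```bash
python3 - <<'E'
from h import *
f=dict(np.load("top0.npz")); im=f["pixels"].astype(int); hsv=cv2.cvtColor(f["pixels"],cv2.COLOR_BGR2HSV)
H,S,Vv=[hsv[...,i].astype(int) for i in range(3)]
def box(m,x0,y0,x1,y1):
    o=np.zeros(m.shape,np.uint8); o[y0:y1,x0:x1]=m[y0:y1,x0:x1]; return o
def big(m):
    c,_=cv2.findContours(m,cv2.RETR_EXTERNAL,cv2.CHAIN_APPROX_NONE); return max(c,key=cv2.contourArea)
red=((H<5)|(H>172))&(S>150); white=(S<50)&(Vv>150)
c=big(box(red|white,455,250,505,300)); e=cv2.minEnclosingCircle(c)
w=big(box(white,455,250,505,300)); M=cv2.moments(w); wc=(M['m10']/M['m00'],M['m01']/M['m00'])
P=plane(f,[wc],.107)[0]; print("cap disc",wc,P, "depth",deproj(f,[wc]), "enc",e, np.ptp(plane(f,c.reshape(-1,2),.107),axis=0))
M=cv2.moments(c);print("redwhite centre", plane(f,[(M['m10']/M['m00'],M['m01']/M['m00'])],.104))
# pad
pad=box(Vv<45,200,215,262,280); c=big(pad); r=cv2.minAreaRect(c); B=plane(f,cv2.boxPoints(r),.012)
print("pad",r,B[:,:2],B.mean(0),[np.linalg.norm(B[i]-B[i-1]) for i in range(4)])
# caddy by depth: height>0.03
ys,xs=np.mgrid[195:300,140:320]; uv=np.c_[xs.ravel(),ys.ravel()]; Q=deproj(f,uv)
k=(Q[:,2]>.035)&(Q[:,2]<.05); r=cv2.minAreaRect(Q[k][:,:2].astype(np.float32)); print("caddy",r, cv2.boxPoints(r))
k=(Q[:,2]>.052)
ys,xs=np.mgrid[140:215,395:455]; Q=deproj(f,np.c_[xs.ravel(),ys.ravel()]);k=Q[:,2]>.12;print("mill",np.median(Q[k],0))
ys,xs=np.mgrid[245:305,440:510]; Q=deproj(f,np.c_[xs.ravel(),ys.ravel()]);k=(Q[:,2]>.02)&(Q[:,2]<.09);print("jar body",cv2.minAreaRect(Q[k][:,:2].astype(np.float32)),k.sum(),Q[k].min(0),Q[k].max(0))
for p in[(411,299),(465,330)]: print(deproj(f,[p]))
cv2.imwrite("pics/jar.png",cv2.resize(f["pixels"][240:310,430:520],None,fx=7,fy=7,interpolation=cv2.INTER_CUBIC))
E
```

```text
cap disc (481.1802512416009, 275.12065439672796) [ 0.54070441 -0.30973156  0.107     ] depth [[ 0.54067155 -0.30950989  0.10760672]] enc ((479.8984069824219, 275.1978759765625), 19.16642951965332) [0.06021907 0.06519083 0.        ]
redwhite centre [[ 0.54077737 -0.30957972  0.104     ]]
pad ((227.50003051757812, 257.0000305175781), (0.7071067094802856, 3.535533905029297), 45.0) [[0.580132   0.13311961]
 [0.58478781 0.12854469]
 [0.58385208 0.12759041]
 [0.57919753 0.13216506]] [0.58199235 0.13035494 0.012     ] [np.float64(0.0013358187748845796), np.float64(0.00652735730819171), np.float64(0.0013365037182153747), np.float64(0.006526276865421924)]
caddy ((0.599343478679657, 0.12604521214962006), (0.09617152065038681, 0.2651332914829254), 9.230841636657715) [[ 0.5306151   0.24918157]
 [ 0.57314575 -0.01251826]
 [ 0.66807187  0.00290886]
 [ 0.6255412   0.26460868]]
mill [ 0.70751406 -0.2266625   0.12801922]
jar body ((0.5408260226249695, -0.3084428310394287), (0.06833487749099731, 0.06907415390014648), 86.30657958984375) 756 [ 0.50442369 -0.34457366  0.02005589] [ 0.57663644 -0.27342203  0.08486834]
[[ 0.5027638  -0.20904665  0.01413636]]
[[ 0.44426139 -0.31006072  0.01031131]]
```

View pics/jar.png

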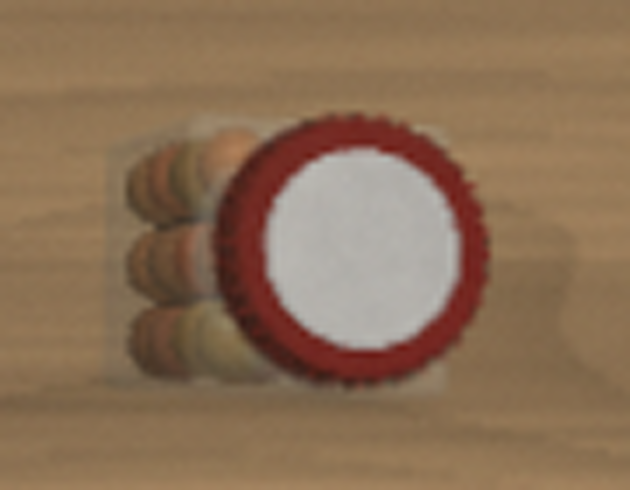

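```bash
cat >> h.py <<'E'
from scipy.spatial.transform import Rotation as Ro
def psi_rot(psi): # tool down, tool y at world angle psi
    a=np.radians(psi); y=np.array([np.cos(a),np.sin(a),0]); z=np.array([0,0,-1.]); return Ro.from_matrix(np.c_[np.cross(y,z),y,z])
def pose():
    s=manip.state(); q=s["tool_rot"]; return np.array(s["tool_pos"]),Ro.from_quat([q[1],q[2],q[3],q[0]]),s
def rows(p,R,goal,psi,n,g):
    G=psi_rot(psi); w=(R.inv()*G).as_rotvec()/n; st=(np.array(goal)-p)/n
    for i in range(n):
        d=R.inv().apply(st); print([round(x,3) for x in np.r_[d/.12,w/.15]]+[g]); R=R*Ro.from_rotvec(w)
    return np.array(goal),G
def show():
    p,R,s=pose(); y=R.as_matrix()[:,1]; print("t",round(s["time"],2),"p",p.round(4),"psi",round(np.degrees(np.arctan2(y[1],y[0])),2),"z",R.as_matrix()[:,2].round(3),"w",round(float(s["gripper_width"]),3),"gf",round(float(s["grasp_force"]),1),"F",np.round(s["contact_force"],1),"T",np.round(s["ft_torque"],2),"q",np.round(s["joint_pos"],2))
E
python3 - <<'E'
from h import *
p,R,s=pose()
p,R=rows(p,R,[.42,.08,.26],-3.7,10,0)
print();rows(p,R,[.541,-.309,.22],-3.7,9,0)
E
```

```text
[np.float64(-0.289), np.float64(-0.311), np.float64(-0.024), np.float64(-0.001), np.float64(0.001), np.float64(0.798), 0]
[np.float64(-0.324), np.float64(-0.275), np.float64(-0.024), np.float64(-0.001), np.float64(0.001), np.float64(0.798), 0]
[np.float64(-0.354), np.float64(-0.234), np.float64(-0.024), np.float64(-0.001), np.float64(0.001), np.float64(0.798), 0]
[np.float64(-0.38), np.float64(-0.19), np.float64(-0.025), np.float64(-0.001), np.float64(0.001), np.float64(0.798), 0]
[np.float64(-0.4), np.float64(-0.143), np.float64(-0.025), np.float64(-0.001), np.float64(0.001), np.float64(0.798), 0]
[np.float64(-0.414), np.float64(-0.095), np.float64(-0.025), np.float64(-0.001), np.float64(0.001), np.float64(0.798), 0]
[np.float64(-0.422), np.float64(-0.045), np.float64(-0.025), np.float64(-0.001), np.float64(0.001), np.float64(0.798), 0]
[np.float64(-0.424), np.float64(0.006), np.float64(-0.025), np.float64(-0.001), np.float64(0.001), np.float64(0.798), 0]
[np.float64(-0.421), np.float64(0.057), np.float64(-0.025), np.float64(-0.001), np.float64(0.001), np.float64(0.798), 0]
[np.floa
[... 430 characters left out ...]
), np.float64(0.0), 0]
[np.float64(-0.352), np.float64(0.135), np.float64(0.037), np.float64(0.0), np.float64(0.0), np.float64(0.0), 0]
[np.float64(-0.352), np.float64(0.135), np.float64(0.037), np.float64(0.0), np.float64(0.0), np.float64(0.0), 0]
[np.float64(-0.352), np.float64(0.135), np.float64(0.037), np.float64(0.0), np.float64(0.0), np.float64(0.0), 0]
[np.float64(-0.352), np.float64(0.135), np.float64(0.037), np.float64(0.0), np.float64(0.0), np.float64(0.0), 0]
[np.float64(-0.352), np.float64(0.135), np.float64(0.037), np.float64(0.0), np.float64(0.0), np.float64(0.0), 0]
[np.float64(-0.352), np.float64(0.135), np.float64(0.037), np.float64(0.0), np.float64(0.0), np.float64(0.0), 0]
```

Emit:
move_arm --plan '[[[-0.29,-0.31,-0.025,0,0,0.8,0],[-0.325,-0.275,-0.025,0,0,0.8,0],[-0.355,-0.235,-0.025,0,0,0.8,0],[-0.38,-0.19,-0.025,0,0,0.8,0],[-0.4,-0.143,-0.025,0,0,0.8,0],[-0.414,-0.095,-0.025,0,0,0.8,0],[-0.422,-0.045,-0.025,0,0,0.8,0],[-0.424,0.006,-0.025,0,0,0.8,0],[-0.42,0.057,-0.025,0,0,0.8,0],[-0.41,0.107,-0.025,0,0,0.8,0]]]'

```text
time: 1.35
tool_pos: [0.4199, 0.0786, 0.261]
tool_rot: [-0.0, 0.732, 0.681, 0.0]
contact_force: [0.8, 0.2, -0.6]
gripper_width: 1.0
grasp_force: 0.0
```

Emit:
move_arm --plan '[[[-0.35,0.135,0.037,0,0,0,0],[-0.35,0.135,0.037,0,0,0,0],[-0.35,0.135,0.037,0,0,0,0],[-0.35,0.135,0.037,0,0,0,0],[-0.35,0.135,0.037,0,0,0,0],[-0.35,0.135,0.037,0,0,0,0],[-0.35,0.135,0.037,0,0,0,0],[-0.35,0.135,0.037,0,0,0,0],[-0.35,0.135,0.037,0,0,0,0],[0,0,0,0,0,0,0]]]'

```text
time: 2.6
tool_pos: [0.5393, -0.309, 0.2196]
tool_rot: [-0.001, 0.732, 0.682, -0.0]
contact_force: [-0.3, 1.1, 0.1]
gripper_width: 1.001
grasp_force: 0.0
```

```bash
python3 - <<'E'
from h import *
show(); f=cam("wrist"); cv2.imwrite("pics/w1.png",f["pixels"]); np.savez("w1.npz",**{k:f[k] for k in("pixels","depth","K","D","V")})
R,t=f["V"][:3,:3],f["V"][:3,3]; print("cam",-R.T@t, R[2])
print(cv2.projectPoints(np.array([[.541,-.309,.107]]),cv2.Rodrigues(R)[0],t,f["K"],f["D"])[0])
E
```

```text
t 2.6 p [ 0.5393 -0.309   0.2196] psi -4.07 z [-0.002  0.001 -1.   ] w 1.001 gf 0.0 F [-0.3  1.1  0.1] T [-0.02 -0.01  0.02] q [-0.64  0.05  1.63 -0.    1.46 -0.57]
cam [ 0.5448534  -0.23060744  0.3611609 ] [-0.02402632 -0.30269151 -0.9527857 ]
[[[323.21109177 242.10429731]]]
```

View pics/w1.png

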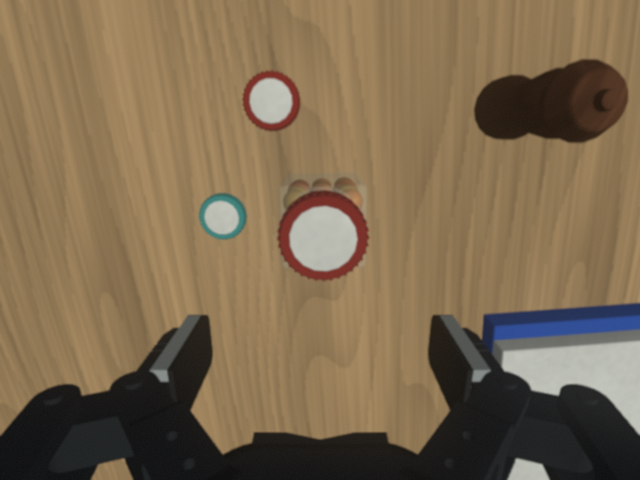

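The wrist view shows the jar cap at about (323,237), with the glass body's near edge behind it around row 184, columns 284–366. The prediction was (323,242), so they agree to within a few mm.

```bash
python3 - <<'E'
from h import *
def ana(f,u0,u1,v0,v1):
    hsv=cv2.cvtColor(f["pixels"],cv2.COLOR_BGR2HSV); H,S,V=[hsv[...,i].astype(int) for i in range(3)]
    m=np.zeros(H.shape,np.uint8); m[v0:v1,u0:u1]=((S<50)&(V>150))[v0:v1,u0:u1]
    c=max(cv2.findContours(m,0,1)[0],key=cv2.contourArea); (x,y),(a,b),_=cv2.fitEllipse(c)
    print("disc",x,y,plane(f,[(x,y)],.107),deproj(f,[(x,y)]))
    ys,xs=np.mgrid[v0:v1,u0:u1]; Q=deproj(f,np.c_[xs.ravel(),ys.ravel()])
    for lo,hi in((.01,.088),(.02,.078),(.03,.07)):
        k=(Q[:,2]>lo)&(Q[:,2]<hi); r=cv2.minAreaRect(Q[k][:,:2].astype(np.float32)); print(lo,hi,k.sum(),r)
    return Q
f=dict(np.load("w1.npz")); Q=ana(f,265,385,165,295)
k=(Q[:,2]>.02)&(Q[:,2]<.085)
# +y face edge: max y per x-bin
b=Q[k]; xb=np.arange(.512,.572,.004); e=[(x+.002,b[(b[:,0]>=x)&(b[:,0]<x+.004),1].max()) for x in xb if ((b[:,0]>=x)&(b[:,0]<x+.004)).any()]
print(np.round(e,4).tolist()); 
e=np.array(e); print("wrist slope deg",np.degrees(np.arctan(np.polyfit(e[:,0],e[:,1],1)[0])))
# glass top (shoulder) z hist
print(np.histogram(Q[:,2],bins=[-.01,.01,.02,.04,.06,.07,.078,.082,.086,.09,.1,.11])[0])
t=dict(np.load("top0.npz")); Q=ana(t,440,510,245,305)
k=(Q[:,2]>.02)&(Q[:,2]<.085); b=Q[k]
e=np.array([(x+.002,b[(b[:,0]>=x)&(b[:,0]<x+.004),1].max()) for x in xb if ((b[:,0]>=x)&(b[:,0]<x+.004)).any()])
print("top slope",np.degrees(np.arctan(np.polyfit(e[:,0],e[:,1],1)[0])),np.round(e,4).tolist())
E
```

```text
disc 322.8758850097656 238.166259765625 [[ 0.54096402 -0.30609998  0.107     ]] [[ 0.54096564 -0.30606857  0.10710576]]
0.01 0.088 2263 ((0.5405406355857849, -0.3072102665901184), (0.06879594177007675, 0.06819826364517212), 86.72345733642578)
0.02 0.078 1293 ((0.5405406355857849, -0.3072102665901184), (0.06879594177007675, 0.06819826364517212), 86.72345733642578)
0.03 0.07 523 ((0.5424723625183105, -0.2736532390117645), (0.001655246363952756, 0.06564911454916), 86.80569458007812)
[[0.514, -0.2712], [0.518, -0.2716], [0.522, -0.2719], [0.526, -0.2721], [0.53, -0.2722], [0.534, -0.2725], [0.538, -0.2727], [0.542, -0.2729], [0.546, -0.2731], [0.55, -0.2733], [0.554, -0.2736], [0.558, -0.2738], [0.562, -0.2741], [0.566, -0.2742], [0.57, -0.2745]]
wrist slope deg -3.2501810977857053
[6885  100  215  273  141  664  870    0    0  203 6192]
disc 481.1725769042969 275.1195068359375 [[ 0.54070645 -0.30971844  0.107     ]] [[ 0.54067359 -0.30949678  0.10760674]]
0.01 0.088 808 ((0.5408260226249695, -0.3084428310394287), (0.06833487749099731, 0.06907415390014648), 86.30657958984375)
0.02 0.078 495 ((0.5407081246376038, -0.30839306116104126), (0.06746950000524521, 0.06977061927318573), 87.35372161865234)
0.03 0.07 274 ((0.5265489220619202, -0.29137131571769714), (0.09222128987312317, 0.04609262943267822), 38.02668762207031)
top slope -3.2151695484905005 [[0.514, -0.2734], [0.518, -0.2738], [0.522, -0.2745], [0.526, -0.274], [0.53, -0.2748], [0.534, -0.275], [0.538, -0.2752], [0.542, -0.2749], [0.546, -0.2754], [0.55, -0.276], [0.554, -0.2758], [0.558, -0.2763], [0.562, -0.2757], [0.566, -0.2767], [0.57, -0.2771]]
```

Emit:
move_arm --plan '[[[0.012,0.014,0.142,0,0,-0.09,0],[0,0,0.142,0,0,0,0],[0,0,0.142,0,0,0,0],[0,0,0.142,0,0,0,0],[0,0,0.142,0,0,0,0],[0,0,0.142,0,0,0,0],[0,0,0.142,0,0,0,0],[0,0,0.142,0,0,0,0],[0,0,0,0,0,0,0],[0,0,0,0,0,0,0]]]'

```text
time: 3.9
tool_pos: [0.5419, -0.3058, 0.0855]
tool_rot: [0.0, 0.726, 0.688, 0.0]
contact_force: [0.1, 0.2, 0.8]
gripper_width: 1.0
grasp_force: 0.0
```

```bash
python3 - <<'E'
from h import *
show(); f=cam("wrist"); cv2.imwrite("pics/w2.png",f["pixels"])
hsv=cv2.cvtColor(f["pixels"],cv2.COLOR_BGR2HSV); H,S,V=[hsv[...,i].astype(int) for i in range(3)]
m=((S<50)&(V>150)).astype(np.uint8)
for c in cv2.findContours(m,0,1)[0]:
    if cv2.contourArea(c)>1500:
        (x,y),ab,_=cv2.fitEllipse(c); print(x,y,ab,plane(f,[(x,y)],.107))
E
```

```text
t 3.9 p [ 0.5419 -0.3058  0.0855] psi -3.12 z [ 0.001 -0.001 -1.   ] w 1.0 gf 0.0 F [0.1 0.2 0.8] T [ 0.01 -0.01  0.05] q [-0.63  0.17  1.73 -0.    1.23 -0.58]
318.78875732421875 350.3092041015625 (109.85547637939453, 127.2514419555664) [[ 0.5410525  -0.30577942  0.107     ]]
163.24505615234375 270.43243408203125 (46.39291000366211, 53.67765426635742) [[ 0.48958483 -0.27148685  0.107     ]]
237.1788787841797 89.86351013183594 (67.29432678222656, 73.23098754882812) [[ 0.52184544 -0.21574951  0.107     ]]
```

View pics/w2.png

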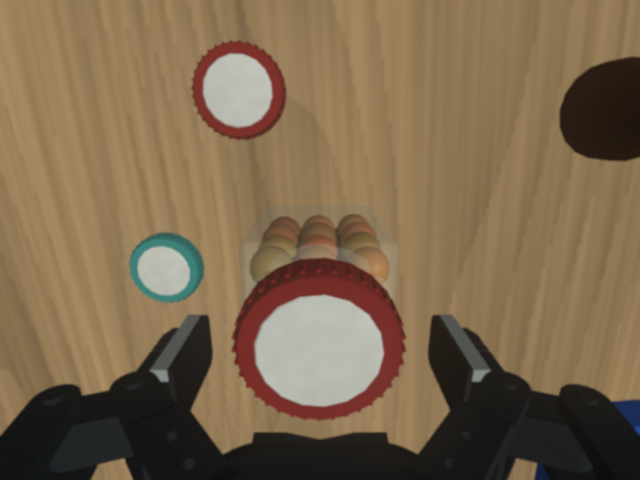

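The wrist view shows the jar cap centred at (320,350) between the fingertips, at columns 211 and 431. I lower it 2 mm and close.

Emit:
move_arm --plan '[[[0,0,0.017,0,0,0,0],[0,0,0,0,0,0,1],[0,0,0,0,0,0,1],[0,0,0,0,0,0,1],[0,0,0,0,0,0,1],[0,0,0,0,0,0,1],[0,0,0,0,0,0,1],[0,0,0,0,0,0,1],[0,0,0,0,0,0,1],[0,0,0,0,0,0,1]]]'

```text
time: 5.2
tool_pos: [0.5416, -0.3057, 0.0838]
tool_rot: [0.0, 0.726, 0.688, -0.0]
contact_force: [-3.0, 1.1, 4.7]
gripper_width: 0.743
grasp_force: 66.4
```

```bash
python3 - <<'E'
from h import *
show(); f=cam("wrist"); cv2.imwrite("pics/w3.png",f["pixels"])
p,R,s=pose()
p2,R2=rows(p,R,[p[0],p[1],.25],-3.2,5,1);print()
rows(p2,R2,[.6,-.06,.25],9.2+0,5,1)
E
```

```text
t 5.2 p [ 0.5416 -0.3057  0.0838] psi -3.12 z [ 0. -0. -1.] w 0.743 gf 66.4 F [-3.   1.1  4.7] T [0.18 0.44 0.05] q [-0.63  0.18  1.74 -0.    1.23 -0.58]
[np.float64(-0.0), np.float64(0.0), np.float64(-0.277), np.float64(0.0), np.float64(0.0), np.float64(0.002), 1]
[np.float64(-0.0), np.float64(0.0), np.float64(-0.277), np.float64(0.0), np.float64(0.0), np.float64(0.002), 1]
[np.float64(-0.0), np.float64(0.0), np.float64(-0.277), np.float64(0.0), np.float64(0.0), np.float64(0.002), 1]
[np.float64(-0.0), np.float64(0.0), np.float64(-0.277), np.float64(0.0), np.float64(0.0), np.float64(0.002), 1]
[np.float64(-0.0), np.float64(0.0), np.float64(-0.277), np.float64(0.0), np.float64(0.0), np.float64(0.002), 1]

[np.float64(0.414), np.float64(0.074), np.float64(0.0), np.float64(0.0), np.float64(0.0), np.float64(-0.289), 1]
[np.float64(0.411), np.float64(0.092), np.float64(0.0), np.float64(0.0), np.float64(0.0), np.float64(-0.289), 1]
[np.float64(0.406), np.float64(0.11), np.float64(0.0), np.float64(0.0), np.float64(0.0), np.float64(-0.289), 1]
[np.float64(0.401), np.float64(0.127), np.float64(0.0), np.float64(0.0), np.float64(0.0), np.float64(-0.289), 1]
[np.float64(0.395), np.float64(0.145), np.float64(0.0), np.float64(0.0), np.float64(0.0), np.float64(-0.289), 1]
```

View pics/w3.png

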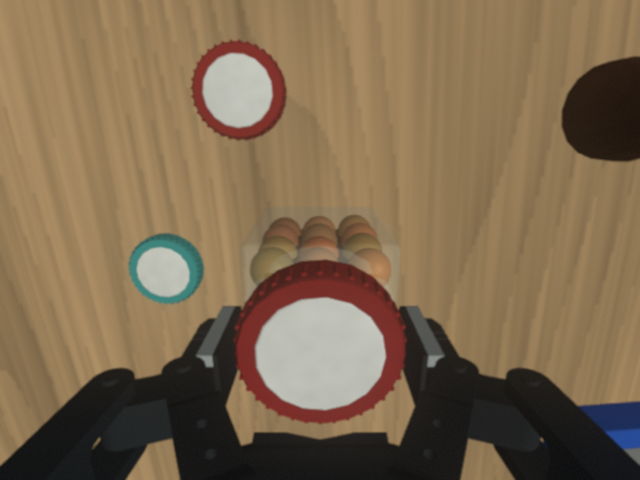

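The wrist view shows both pads on the red cap's sides at columns 236 and 405, so the grasp is good. I lift it and carry it toward the caddy.

Emit:
move_arm --plan '[[[0,0,-0.1,0,0,0,1],[0,0,-0.2,0,0,0,1],[0,0,-0.25,0,0,0,1],[0,0,-0.25,0,0,0,1],[0,0,-0.2,0,0,0,1],[0.1,0.02,-0.1,0,0,0,1],[0.2,0.03,0,0,0,0,1],[0.3,0.03,0,0,0,0,1],[0.3,0.03,0,0,0,-0.3,1],[0.3,0.04,0,0,0,-0.3,1]]]'

```text
time: 6.5
tool_pos: [0.5649, -0.1591, 0.2126]
tool_rot: [-0.002, 0.694, 0.72, -0.0]
contact_force: [1.5, 0.3, -4.0]
gripper_width: 0.74
grasp_force: 67.2
```

```bash
python3 - <<'E'
from h import *
show()
p,R,s=pose()
rows(p,R,[.5994,.126,.215],9.3,9,1)
E
```

```text
t 6.5 p [ 0.5649 -0.1591  0.2126] psi 2.18 z [-0.003  0.002 -1.   ] w 0.74 gf 67.2 F [ 1.5  0.3 -4. ] T [-0.06 -0.03 -0.  ] q [-0.4  -0.02  1.72  0.    1.45 -0.44]
[np.float64(0.263), np.float64(0.042), np.float64(-0.002), np.float64(-0.002), np.float64(-0.002), np.float64(-0.092), 1]
[np.float64(0.262), np.float64(0.046), np.float64(-0.002), np.float64(-0.002), np.float64(-0.002), np.float64(-0.092), 1]
[np.float64(0.261), np.float64(0.049), np.float64(-0.002), np.float64(-0.002), np.float64(-0.002), np.float64(-0.092), 1]
[np.float64(0.261), np.float64(0.053), np.float64(-0.002), np.float64(-0.002), np.float64(-0.002), np.float64(-0.092), 1]
[np.float64(0.26), np.float64(0.056), np.float64(-0.002), np.float64(-0.002), np.float64(-0.002), np.float64(-0.092), 1]
[np.float64(0.259), np.float64(0.06), np.float64(-0.002), np.float64(-0.002), np.float64(-0.002), np.float64(-0.092), 1]
[np.float64(0.258), np.float64(0.064), np.float64(-0.002), np.float64(-0.002), np.float64(-0.002), np.float64(-0.092), 1]
[np.float64(0.257), np.float64(0.067), np.float64(-0.002), np.float64(-0.002), np.float64(-0.002), np.float64(-0.092), 1]
[np.float64(0.256), np.float64(0.071), np.float64(-0.002), np.float64(-0.002), np.float64(-0.002), np.float64(-0.092), 1]
```

Emit:
move_arm --plan '[[[0.29,0.042,0,0,0,-0.1,1],[0.29,0.046,0,0,0,-0.1,1],[0.29,0.05,0,0,0,-0.1,1],[0.28,0.055,0,0,0,-0.1,1],[0.28,0.06,0,0,0,-0.1,1],[0.28,0.06,0,0,0,-0.1,1],[0.28,0.065,0,0,0,-0.1,1],[0.23,0.065,0,0,0,-0.1,1],[0.12,0.05,0,0,0,-0.05,1],[0,0,0,0,0,0,1]]]'

```text
time: 7.75
tool_pos: [0.5986, 0.1241, 0.2137]
tool_rot: [-0.001, 0.646, 0.763, -0.001]
contact_force: [-0.4, -0.3, -4.6]
gripper_width: 0.738
grasp_force: 67.2
```

```bash
python3 - <<'E'
from h import *
show(); f=cam("wrist"); cv2.imwrite("pics/w4.png",f["pixels"]); np.savez("w4.npz",**{k:f[k] for k in("pixels","depth","K","D","V")})
t=cam("top"); np.savez("t4.npz",**{k:t[k] for k in("pixels","depth","K","D","V")})
s=cam("scene"); np.savez("s4.npz",**{k:s[k] for k in("pixels","depth","K","D","V")})
c=s["pixels"][120:360,250:500]; cv2.imwrite("pics/s4.png",cv2.resize(c,None,fx=2.4,fy=2.4))
E
```

```text
t 7.75 p [0.5986 0.1241 0.2137] psi 9.45 z [-0.002 -0.    -1.   ] w 0.738 gf 67.2 F [-0.4 -0.3 -4.6] T [-0.05  0.02  0.  ] q [ 0.08  0.03  1.66 -0.    1.45 -0.08]
```

View pics/w4.png

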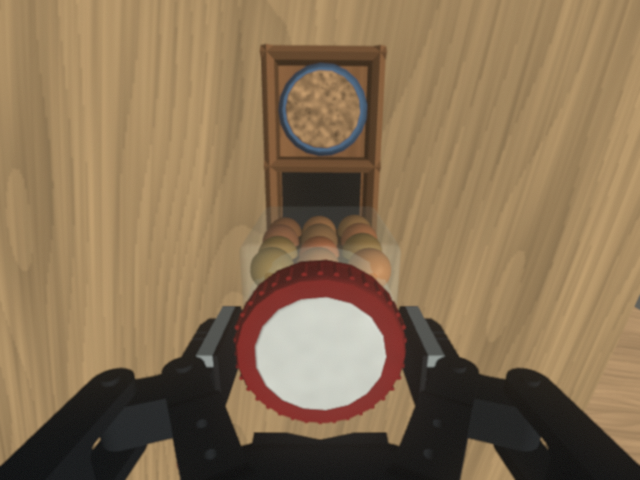

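View pics/s4.png

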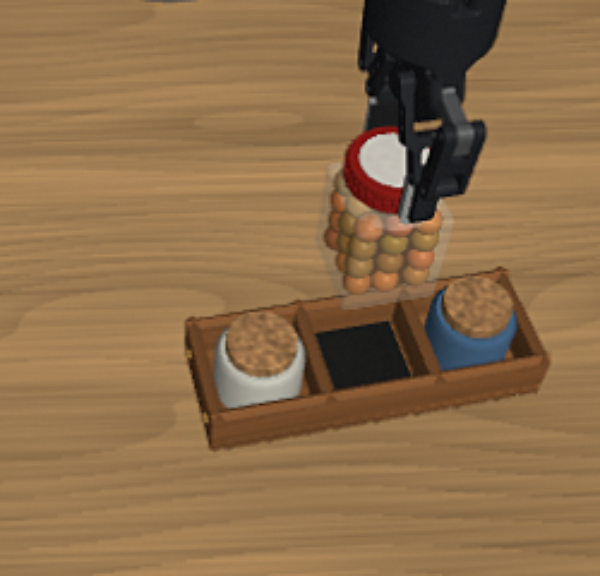

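The wrist view shows the jar held upright and in line with the caddy: the jar's axis is near column 321 and the pad's centre is at column 322. The scene view shows it hanging above the pocket. Now I measure the offset between jar and pocket within each camera.

```bash
python3 - <<'E'
from h import *
def pts(f,u0,u1,v0,v1):
    ys,xs=np.mgrid[v0:v1,u0:u1]; uv=np.c_[xs.ravel(),ys.ravel()]; return deproj(f,uv),uv
def disc(f,u0,u1,v0,v1,z):
    hsv=cv2.cvtColor(f["pixels"],cv2.COLOR_BGR2HSV); m=np.zeros((480,640),np.uint8); m[v0:v1,u0:u1]=((hsv[...,1]<50)&(hsv[...,2]>140))[v0:v1,u0:u1]
    c=max(cv2.findContours(m,0,1)[0],key=cv2.contourArea); e=cv2.fitEllipse(c); d=deproj(f,[e[0]]); print("disc",np.round(e[0],1),d.round(4),plane(f,[e[0]],z).round(4))
w=dict(np.load("w4.npz")); disc(w,230,410,270,420,.237)
Q,uv=pts(w,235,410,30,260)
k=(Q[:,2]>.13)&(Q[:,2]<.222); r=cv2.minAreaRect(Q[k][:,:2].astype(np.float32)); print("w jar",k.sum(),r)
print(Q[k].min(0),Q[k].max(0))
b=Q[k]; a=np.radians(9.3); ex=np.array([np.cos(a),np.sin(a)]); ey=np.array([-ex[1],ex[0]])
u=b[:,:2]@ex; v=b[:,:2]@ey; e=np.array([(x,v[(u>=x)&(u<x+.004)].max()) for x in np.arange(u.min()+.008,u.max()-.01,.004)]); print("jar slope rel 9.3",np.degrees(np.arctan(np.polyfit(e[:,0],e[:,1],1)[0])),"u mid",(u.min()+u.max())/2,np.ptp(u),"vmax",v.max(), "v centre",np.median(e[:,1])-.034)
k=(Q[:,2]>.036)&(Q[:,2]<.052)&(uv[:,1]<205); C=Q[k]; r=cv2.minAreaRect(C[:,:2].astype(np.float32)); print("w caddy",k.sum(),r)
th=r[2] if r[2]<45 else r[2]-90
u=C[:,:2]@ex; v=C[:,:2]@ey; print("caddy u mid",(u.min()+u.max())/2,np.ptp(u),"vmax",v.max(),"-> v centre",v.max()-.1325)
t=dict(np.load("t4.npz")); t0=dict(np.load("top0.npz"))
Q,uv=pts(t0,140,320,195,300); k=(Q[:,2]>.036)&(Q[:,2]<.052); C=Q[k]; u=C[:,:2]@ex;v=C[:,:2]@ey; print("top caddy u",(u.min()+u.max())/2,np.ptp(u),"v",(v.min()+v.max())/2,np.ptp(v))
c=np.array([.5986,.1241]);print("tcp u,v",c@ex,c@ey)
s=dict(np.load("s4.npz"));
for f,n in((w,"w"),(s,"s"),(t0,"t0")):
    hsv=cv2.cvtColor(f["pixels"],cv2.COLOR_BGR2HSV); bx={"w":(275,370,165,205),"s":(375,425,245,290),"t0":(200,262,215,280)}[n]
    m=np.zeros((480,640),np.uint8); x0,x1,y0,y1=bx; m[y0:y1,x0:x1]=(hsv[...,2]<60)[y0:y1,x0:x1]
    c=max(cv2.findContours(m,0,2)[0],key=cv2.contourArea).reshape(-1,2); P=plane(f,c,.012)[:,:2]; print(n,"pad",cv2.minAreaRect(P.astype(np.float32)),"u",(P@ex).min(),(P@ex).max(),"v",(P@ey).min(),(P@ey).max())
E
```

```text
disc [320.  353.3] [[0.5984 0.1244 0.2375]] [[0.5984 0.124  0.237 ]]
w jar 7408 ((0.5934679508209229, 0.1526172161102295), (0.06862004101276398, 0.00833774171769619), 10.019277572631836)
[0.56010935 0.14254269 0.13334122] [0.62787237 0.16120493 0.22140403]
jar slope rel 9.3 0.09162910277722294 u mid 0.6103792479301247 0.0686068876928464 vmax 0.05863787560829488 v centre 0.024530770264850767
w caddy 7235 ((0.587236762046814, 0.19910600781440735), (0.09555015712976456, 0.12377144396305084), 8.86927604675293)
caddy u mid 0.6117464911783742 0.09625057408335969 vmax 0.163568103978993 -> v centre 0.031068103978992984
top caddy u 0.6117605641995683 0.0962951243542508 v 0.02751789647826252 0.2651490902933806
tcp u,v 0.610786866040042 0.0257327470936128
w pad ((0.5949771404266357, 0.14711041748523712), (0.06973812729120255, 0.028329655528068542), 9.444989204406738) u 0.5760970966281443 0.6458091459686575 v 0.03477315309446953 0.06327781565090554
s pad ((0.5917230248451233, 0.12943090498447418), (0.05567782372236252, 0.06245256960391998), 9.139915466308594) u 0.576954136713206 0.6326840745927604 v 0.0008932958375135773 0.06331634490096522
t0 pad ((0.5989491939544678, 0.12676027417182922), (0.06735482066869736, 0.06678909808397293), 8.994901657104492) u 0.5777750485917951 0.6452201719467967 v -0.005162729933268697 0.061835383163999086
```

```bash
python3 - <<'E'
from h import *
s=dict(np.load("scene0.npz")); hsv=cv2.cvtColor(s["pixels"],cv2.COLOR_BGR2HSV)
m=np.zeros((480,640),np.uint8); m[205:250,140:190]=((hsv[...,1]<50)&(hsv[...,2]>140))[205:250,140:190]
c=max(cv2.findContours(m,0,1)[0],key=cv2.contourArea); e=cv2.fitEllipse(c); print("scene0 cap",e,plane(s,[e[0]],.107),deproj(s,[e[0]]))
a=np.radians(9.2); ex=np.array([np.cos(a),np.sin(a)]); ey=np.array([-ex[1],ex[0]])
for n,b in(("scene0",(310,490,220,315)),("top0",(140,320,195,300)),("t4",(140,320,195,300))):
    f=dict(np.load(n+".npz")); ys,xs=np.mgrid[b[2]:b[3],b[0]:b[1]]; Q=deproj(f,np.c_[xs.ravel(),ys.ravel()])
    k=(Q[:,2]>.038)&(Q[:,2]<.049); C=Q[k][:,:2]; u=C@ex;v=C@ey
    print(n,"u",(u.min()+u.max())/2,np.ptp(u),"v",(v.min()+v.max())/2,np.ptp(v))
    k=(Q[:,2]>.125)&(Q[:,2]<.205); C=Q[k]; 
    if k.sum(): u=C[:,:2]@ex;v=C[:,:2]@ey; print("jar",k.sum(),"u",u.min(),u.max(),"v",v.min(),v.max())
s=dict(np.load("s4.npz")); ys,xs=np.mgrid[190:250,380:440]; Q=deproj(s,np.c_[xs.ravel(),ys.ravel()]); k=(Q[:,2]>.13)&(Q[:,2]<.205)&(np.abs(Q[:,0]-.6)<.06)
C=Q[k]; u=C[:,:2]@ex;v=C[:,:2]@ey; print("s4 jar",k.sum(),np.percentile(u,[0,1,99,100]),np.percentile(v,[0,1,99,100]))
E
```

```text
scene0 cap ((160.71153259277344, 222.5510711669922), (18.08251190185547, 26.13384437561035), 71.32456970214844) [[ 0.54277003 -0.30814018  0.107     ]] [[ 0.54282241 -0.30811478  0.10705969]]
scene0 u 0.6130660558173235 0.09813310331859804 v 0.0308981579867406 0.2656836496582077
top0 u 0.611753367693145 0.0962478848838807 v 0.028606419007918577 0.26512604388186645
t4 u 0.6117554921343191 0.0960339111905153 v -0.014625906180390502 0.17869331514695608
jar 474 u 0.5760297113024572 0.6411221504514537 v -0.012735155035760556 0.04436804337109148
s4 jar 1572 [0.57849106 0.58402556 0.64675162 0.64736201] [-0.01274842 -0.01200744  0.05407406  0.05554172]
```

Emit:
move_arm --plan '[[[0.03,0.003,0.05,0,0,0,1],[0.028,0.003,0.09,0,0,0,1],[0,0,0.1,0,0,0,1],[0,0,0.1,0,0,0,1],[0,0,0.1,0,0,0,1],[0,0,0.08,0,0,0,1],[0,0,0,0,0,0,1],[0,0,0,0,0,0,1],[0,0,0,0,0,0,1],[0,0,0,0,0,0,1]]]'

```text
time: 9.15
tool_pos: [0.5993, 0.1299, 0.1532]
tool_rot: [0.0, 0.647, 0.762, 0.0]
contact_force: [0.2, 0.3, -3.3]
gripper_width: 0.736
grasp_force: 67.1
```

```bash
cat > m.py <<'E'
from h import *
show()
a=np.radians(9.2); ex=np.array([np.cos(a),np.sin(a)]); ey=np.array([-ex[1],ex[0]])
p,R,s=pose(); print("tcp uv",p[:2]@ex,p[:2]@ey)
b0=p[2]-.083 # jar bottom
uv=lambda C:(C[:,:2]@ex,C[:,:2]@ey)
F={n:cam(n) for n in("scene","top","wrist")}
for n,b in(("scene",(310,500,140,315)),("top",(140,320,190,300)),("wrist",(215,425,20,260))):
    f=F[n]; ys,xs=np.mgrid[b[2]:b[3],b[0]:b[1]]; Q=deproj(f,np.c_[xs.ravel(),ys.ravel()])
    near=(np.abs(Q[:,:2]@ex-.612)<.055)
    for lab,lo,hi in(("caddy",.036,.05),("jarlow",max(b0+.004,.054),b0+.04),("jarhigh",b0+.04,b0+.084)):
        k=near&(Q[:,2]>lo)&(Q[:,2]<hi)
        if lab!="caddy": k&=np.abs(Q[:,:2]@ey-.029)<.05
        if lab=="jarlow": k&=(np.abs(Q[:,:2]@ey-.029)<.043)
        if k.sum()<30: continue
        u,v=uv(Q[k]); print(n,lab,k.sum(),"u %.4f %.4f v %.4f %.4f"%(u.min(),u.max(),v.min(),v.max()),"mid %.4f %.4f"%((u.min()+u.max())/2,(v.min()+v.max())/2))
c=F["scene"]["pixels"][120:340,270:500]; cv2.imwrite("pics/m%.2f.png"%s["time"],cv2.resize(c,None,fx=2.6,fy=2.6,interpolation=cv2.INTER_CUBIC))
E
python3 m.py; ls pics
```

```text
t 9.15 p [0.5993 0.1299 0.1532] psi 9.34 z [ 0.001  0.    -1.   ] w 0.736 gf 67.1 F [ 0.2  0.3 -3.3] T [0.08 0.02 0.04] q [ 0.09  0.08  1.71  0.    1.34 -0.07]
tcp uv 0.6123399877729508 0.03241820081739979
scene caddy 2132 u 0.5641 0.6618 v -0.1020 0.1647 mid 0.6129 0.0313
scene jarlow 632 u 0.5831 0.6491 v -0.0048 0.0623 mid 0.6161 0.0287
scene jarhigh 1069 u 0.5803 0.6491 v -0.0045 0.0635 mid 0.6147 0.0295
top caddy 1643 u 0.5637 0.6596 v -0.1041 0.1608 mid 0.6116 0.0284
top jarlow 186 u 0.5778 0.6427 v -0.0062 0.0421 mid 0.6103 0.0180
top jarhigh 495 u 0.5780 0.6456 v -0.0059 0.0315 mid 0.6118 0.0128
wrist caddy 10219 u 0.5635 0.6595 v 0.0434 0.1643 mid 0.6115 0.1038
wrist jarlow 1766 u 0.5786 0.6443 v 0.0634 0.0653 mid 0.6115 0.0644
wrist jarhigh 5640 u 0.5778 0.6458 v 0.0574 0.0654 mid 0.6118 0.0614
jar.png
m9.15.png
s0.png
s4.png
t0.png
w1.png
w2.png
w3.png
w4.png
```

Emit:
move_arm --plan '[[[0.007,-0.004,0.05,0,0,0,1],[0,0,0.07,0,0,0,1],[0,0,0.07,0,0,0,1],[0,0,0.07,0,0,0,1],[0,0,0.06,0,0,0,1],[0,0,0.05,0,0,0,1],[0,0,0.04,0,0,0,1],[0,0,0.03,0,0,0,1],[0,0,0.015,0,0,0,1],[0,0,0,0,0,0,1]]]'

```text
time: 10.55
tool_pos: [0.5984, 0.1306, 0.098]
tool_rot: [0.0, 0.647, 0.762, 0.0]
contact_force: [-0.1, -0.2, -4.0]
gripper_width: 0.74
grasp_force: 67.2
```

```bash
python3 m.py
```

```text
t 10.55 p [0.5984 0.1306 0.098 ] psi 9.34 z [ 0. -0. -1.] w 0.74 gf 67.2 F [-0.1 -0.2 -4. ] T [-0.01  0.02  0.01] q [ 0.09  0.14  1.75 -0.    1.25 -0.07]
tcp uv 0.6115625889645846 0.03326025552883841
scene caddy 2320 u 0.5640 0.6619 v -0.1019 0.1640 mid 0.6130 0.0311
scene jarhigh 914 u 0.5794 0.6483 v -0.0040 0.0638 mid 0.6139 0.0299
top caddy 1772 u 0.5635 0.6598 v -0.1041 0.1608 mid 0.6116 0.0284
top jarhigh 424 u 0.5775 0.6459 v -0.0051 0.0325 mid 0.6117 0.0137
wrist caddy 15603 u 0.5636 0.6595 v 0.0405 0.1590 mid 0.6116 0.0998
wrist jarlow 74 u 0.5786 0.6433 v 0.0647 0.0659 mid 0.6110 0.0653
wrist jarhigh 5658 u 0.5771 0.6454 v 0.0577 0.0662 mid 0.6112 0.0620
```

Emit:
move_arm --plan '[[[0,0,0.01,0,0,0,1],[0,0,0.008,0,0,0,1],[0,0,0.006,0,0,0,1],[0,0,0.005,0,0,0,1],[0,0,0,0,0,0,1],[0,0,0,0,0,0,1],[0,0,0,0,0,0,1],[0,0,0,0,0,0,1],[0,0,0,0,0,0,1],[0,0,0,0,0,0,1]]]'

```text
time: 11.95
tool_pos: [0.5986, 0.1307, 0.0959]
tool_rot: [0.0, 0.647, 0.762, 0.0]
contact_force: [-4.2, -0.4, 4.9]
gripper_width: 0.743
grasp_force: 68.2
```

```bash
python3 m.py|head -2; python3 -c "
from h import *
f=cam('scene');s=f['pixels'];print()
w=cam('wrist');print('cap top z',deproj(w,[(320,353)]))
for n,b in(('wrist',(300,340,330,375)),('scene',(395,425,195,225))):
    F=w if n=='wrist' else f
    hs=cv2.cvtColor(F['pixels'],cv2.COLOR_BGR2HSV);m=(hs[...,1]<50)&(hs[...,2]>140);ys,xs=np.nonzero(m);k=(xs>b[0])&(xs<b[1])&(ys>b[2])&(ys<b[3])
    if k.any(): print(n,k.sum(),np.median(deproj(F,np.c_[xs,ys][k]),0))
"
```

```text
t 11.95 p [0.5986 0.1307 0.0959] psi 9.34 z [ 0.  0. -1.] w 0.743 gf 68.2 F [-4.2 -0.4  4.9] T [-0.07  0.82 -0.01] q [ 0.09  0.14  1.75 -0.    1.25 -0.07]
tcp uv 0.6118369810265717 0.033323457022066676

cap top z [[0.59832907 0.13120002 0.11988422]]
wrist 1716 [0.5983075  0.13130154 0.11960771]
scene 2 [0.56641041 0.11424115 0.13929733]
```

The jar is seated: force is up 9 N and the cap top is at 0.1197 m, against 0.119 expected. I start unscrewing.

Emit:
move_arm --plan '[[[0,0,0,0,0,-0.3,1],[0,0,0,0,0,-0.5,1],[0,0,0,0,0,-0.5,1],[0,0,0,0,0,-0.5,1],[0,0,0,0,0,-0.5,1],[0,0,0,0,0,-0.5,1],[0,0,0,0,0,-0.5,1],[0,0,0,0,0,-0.5,1],[0,0,0,0,0,-0.5,1],[0,0,0,0,0,0,1]]]'

```text
time: 13.45
tool_pos: [0.5994, 0.1303, 0.0967]
tool_rot: [0.001, 0.372, 0.928, 0.0]
contact_force: [-4.2, -1.4, 8.3]
gripper_width: 0.738
grasp_force: 68.4
```

```bash
python3 m.py
```

```text
t 13.45 p [0.5994 0.1303 0.0967] psi 46.32 z [ 0.002 -0.001 -1.   ] w 0.738 gf 68.4 F [-4.2 -1.4  8.3] T [-0.32  0.75  0.01] q [ 0.09  0.14  1.75 -0.    1.25 -0.72]
tcp uv 0.6125428465108955 0.032752875507451276
scene caddy 2280 u 0.5636 0.6620 v -0.1020 0.1637 mid 0.6128 0.0308
scene jarhigh 958 u 0.5827 0.6503 v -0.0059 0.0648 mid 0.6165 0.0294
top caddy 1712 u 0.5636 0.6596 v -0.1041 0.1613 mid 0.6116 0.0286
top jarhigh 306 u 0.5779 0.6493 v -0.0079 0.0357 mid 0.6136 0.0139
wrist caddy 9888 u 0.5636 0.6530 v 0.0063 0.1617 mid 0.6083 0.0840
wrist jarhigh 4591 u 0.5759 0.6369 v 0.0243 0.0672 mid 0.6064 0.0457
```

Emit:
move_arm --plan '[[[0,0,0,0,0,-0.5,1],[0,0,0,0,0,-0.5,1],[0,0,0,0,0,-0.6,1],[0,0,0,0,0,-0.6,1],[0,0,0,0,0,-0.6,1],[0,0,0,0,0,-0.6,1],[0,0,0,0,0,-0.6,1],[0,0,0,0,0,-0.5,1],[0,0,0,0,0,-0.4,1],[0,0,0,0,0,0,1]]]'

```text
time: 14.85
tool_pos: [0.5994, 0.1295, 0.097]
tool_rot: [0.001, 0.014, 1.0, -0.001]
contact_force: [-4.4, -2.4, 8.4]
gripper_width: 0.74
grasp_force: 68.6
```

```bash
cat >> m.py <<'E'
f=F["scene"]; ys,xs=np.mgrid[140:315,310:500]; Q=deproj(f,np.c_[xs.ravel(),ys.ravel()])
u,v=uv(Q); k=(Q[:,2]>.055)&(Q[:,2]<.088)&(abs(u-.612)<.055)&(abs(v-.029)<.05)
print("scene jar body rect",k.sum(),cv2.minAreaRect(Q[k][:,:2].astype(np.float32)))
E
python3 m.py
```

```text
t 14.85 p [0.5994 0.1295 0.097 ] psi 88.41 z [ 0.002 -0.002 -1.   ] w 0.74 gf 68.6 F [-4.4 -2.4  8.4] T [-0.7   0.89 -0.06] q [ 0.09  0.14  1.75 -0.    1.25 -1.45]
tcp uv 0.6124152923976279 0.03202575732120537
scene caddy 2295 u 0.5638 0.6622 v -0.1019 0.1640 mid 0.6130 0.0311
scene jarhigh 933 u 0.5838 0.6512 v -0.0056 0.0648 mid 0.6175 0.0296
top caddy 1621 u 0.5637 0.6595 v -0.1040 0.1611 mid 0.6116 0.0286
top jarhigh 349 u 0.5784 0.6492 v -0.0071 0.0353 mid 0.6138 0.0141
wrist caddy 7321 u 0.5634 0.6165 v -0.0248 0.0973 mid 0.5900 0.0363
wrist jarhigh 5685 u 0.5765 0.5933 v -0.0040 0.0639 mid 0.5849 0.0299
scene jar body rect 573 ((0.6033886671066284, 0.1275382936000824), (0.0677960067987442, 0.06764285266399384), 12.258415222167969)
```

Emit:
move_arm --plan '[[[0,0,-0.01,0,0,0,1],[0,0,-0.01,0,0,0,1],[0,0,-0.01,0,0,0,1],[0,0,-0.01,0,0,0,1],[0,0,-0.01,0,0,0,1],[0,0,-0.01,0,0,0,1],[0,0,-0.01,0,0,0,1],[0,0,0,0,0,0,1],[0,0,0,0,0,0,1],[0,0,0,0,0,0,1]]]'

```text
time: 16.25
tool_pos: [0.5984, 0.1305, 0.103]
tool_rot: [0.0, 0.014, 1.0, -0.0]
contact_force: [-0.3, -2.3, 0.2]
gripper_width: 0.742
grasp_force: 67.6
```

```bash
cat >> m.py <<'E'
hs=cv2.cvtColor(F["wrist"]['pixels'],cv2.COLOR_BGR2HSV);ys,xs=np.nonzero((hs[...,1]<50)&(hs[...,2]>140));k=(xs>300)&(xs<340)&(ys>330)&(ys<375)
print("cap top",np.median(deproj(F["wrist"],np.c_[xs,ys][k]),0))
# shoulder height of jar in wrist and scene
for n,b in(("wrist",(215,425,200,262)),("scene",(375,450,180,270))):
    f=F[n]; ys,xs=np.mgrid[b[2]:b[3],b[0]:b[1]]; Q=deproj(f,np.c_[xs.ravel(),ys.ravel()]); u,v=uv(Q)
    k=(abs(u-.612)<.038)&(abs(v-.030)<.038)&(Q[:,2]>.08)&(Q[:,2]<.106); print(n,"shoulder z hist from 80 by 2mm",np.histogram(Q[k,2],bins=np.arange(.08,.107,.002))[0])
E
python3 m.py
```

```text
t 16.25 p [0.5984 0.1305 0.103 ] psi 88.41 z [ 0. -0. -1.] w 0.742 gf 67.6 F [-0.3 -2.3  0.2] T [-0.28  0.19  0.02] q [ 0.09  0.13  1.75 -0.    1.26 -1.45]
tcp uv 0.6115920416764938 0.03319065423432221
scene caddy 2320 u 0.5639 0.6620 v -0.1019 0.1637 mid 0.6129 0.0309
scene jarlow 98 u 0.5889 0.6499 v -0.0042 0.0662 mid 0.6194 0.0310
scene jarhigh 946 u 0.5835 0.6506 v -0.0047 0.0666 mid 0.6170 0.0309
top caddy 1642 u 0.5637 0.6599 v -0.1039 0.1612 mid 0.6118 0.0286
top jarhigh 351 u 0.5778 0.6486 v -0.0066 0.0367 mid 0.6132 0.0151
wrist caddy 7056 u 0.5634 0.6170 v -0.0252 0.0993 mid 0.5902 0.0370
wrist jarlow 355 u 0.5762 0.5816 v -0.0029 0.0633 mid 0.5789 0.0302
wrist jarhigh 5447 u 0.5763 0.5951 v -0.0031 0.0648 mid 0.5857 0.0309
scene jar body rect 570 ((0.6208544969558716, 0.11802299320697784), (0.09177407622337341, 0.05003373697400093), 60.95355224609375)
cap top [0.59813454 0.13126829 0.12675304]
wrist shoulder z hist from 80 by 2mm [ 159  166  176  256  603 1828  665  344  112    1    0    0    0]
scene shoulder z hist from 80 by 2mm [ 32  27  42  49  88 169  70  53  45  17  11   3   0]
```

The cap is up 7 mm with no jar weight, and the jar's shoulder is still at about 90 mm, so the threads are free. I lift it clear.

Emit:
move_arm --plan '[[[0,0,-0.015,0,0,0,1],[0,0,-0.02,0,0,0,1],[0,0,-0.025,0,0,0,1],[0,0,-0.025,0,0,0,1],[0,0,-0.025,0,0,0,1],[0,0,-0.02,0,0,0,1],[0,0,-0.01,0,0,0,1],[0,0,0,0,0,0,1],[0,0,0,0,0,0,1],[0,0,0,0,0,0,1]]]'

```text
time: 17.65
tool_pos: [0.5983, 0.1306, 0.1195]
tool_rot: [-0.0, 0.014, 1.0, -0.0]
contact_force: [-0.1, 0.3, 0.7]
gripper_width: 0.735
grasp_force: 67.6
```

```bash
python3 m.py | grep -v caddy; ls pics
```

```text
t 17.65 p [0.5983 0.1306 0.1195] psi 88.4 z [-0. -0. -1.] w 0.735 gf 67.6 F [-0.1  0.3  0.7] T [ 0.04 -0.02  0.03] q [ 0.09  0.12  1.74 -0.    1.29 -1.45]
tcp uv 0.6114512308185424 0.033262736878935606
scene jarlow 366 u 0.5849 0.6494 v -0.0048 0.0652 mid 0.6171 0.0302
scene jarhigh 919 u 0.5822 0.6498 v -0.0046 0.0651 mid 0.6160 0.0303
top jarlow 73 u 0.5770 0.6447 v -0.0064 0.0422 mid 0.6108 0.0179
top jarhigh 352 u 0.5772 0.6476 v -0.0062 0.0394 mid 0.6124 0.0166
wrist jarlow 1085 u 0.5757 0.5809 v -0.0031 0.0638 mid 0.5783 0.0303
wrist jarhigh 5427 u 0.5760 0.6014 v -0.0036 0.0649 mid 0.5887 0.0307
scene jar body rect 569 ((0.6215341091156006, 0.116228386759758), (0.09110431373119354, 0.047017090022563934), 58.54270553588867)
cap top [0.59801453 0.13133726 0.14331438]
wrist shoulder z hist from 80 by 2mm [ 122  122  139  295  816 2022  563  441  179   52   51   43   46]
scene shoulder z hist from 80 by 2mm [ 39  40  29  59 112 179 100  47  40  17  20  13  17]
jar.png
m10.55.png
m11.95.png
m13.45.png
m14.85.png
m16.25.png
m17.65.png
m9.15.png
s0.png
s4.png
t0.png
w1.png
w2.png
w3.png
w4.png
```

View pics/m17.65.png

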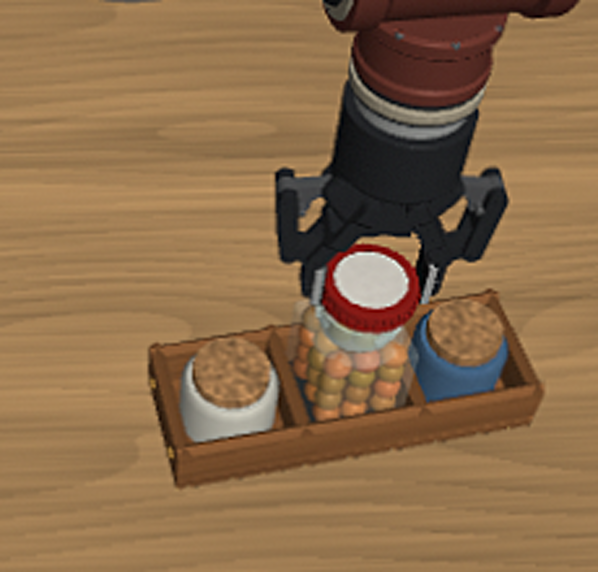

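The cap is held level at (372,290), about 12 mm clear of the open neck. The jar stays in the pocket, and both pots are undisturbed.

```bash
python3 -c "
from plant import manip
print(manip.job_done())"
```

```text
the job is handed in; nothing more can be done
None
```

I handed in the job: the jar stands in the middle pocket on the rubber pad, and its unscrewed cap is held level about 12 mm above the open mouth. The arm took about 18 s, the two pots and the pepper mill were left alone, and the hand-in gave no verdict.

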